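Close the booster case and start its cover bolt

TASK

Gently lower the yellow booster case's cover until it is fully shut, without letting it slam. Then turn the cover's captive black square-headed bolt backward (counter-clockwise from above) until it drops into the start of its thread, and from there turn it forward (clockwise) one full turn. Finish while still gripping the bolt's head in the fingers, so that it stays started, and leave the spray can, the socket and the red tray where they are.

Things in the scene. Friction and masses are not known exactly. Their poses are not given: they have to be found in the camera images.
- case: Yellow plastic battery case, fixed to the bench, 180 (x) by 220 (y) by 100 mm high without its cover. Origin: centre of its underside on the bench. Its -x side (front) looks roughly to the robot; the hinge runs along y at the top of its +x side. Inside, under the bolt, stands a fixed brass threaded insert, set at an unknown angle.
- cover (a joint): Angle of the hinged cover, rad: 0 fully shut; starts standing open at 0.6 to 1.1, limit 1.3. Positive lifts its front edge up and away from the robot. A stiff friction hinge (0.6 N m): it stays where it is left and is pushed shut with about 3 to 8 N on a pad.
- cover_hinge (a point): Point on the hinge axis, in the middle of the case's width, level with the underside of the shut cover (100 mm above the bench). Axes as the cover's: x from the front edge to the hinge, z out of its outer face. The cover is a slab 180 by 220 by 8 mm that reaches 180 mm from the hinge toward -x.
- cover_pad (a point): Centre of the upper face of one of two black rubber press pads (30 by 45 mm) on the cover's outer face: 158 mm from the hinge, 75 mm to the +y side of the cover's middle line, 10 mm above the cover's underside. The other pad lies at -75 mm. Pushing down here shuts the cover.
- square_bolt: Captive black bolt in the cover, on its middle line, 130 mm from the hinge, turned by its square head. Origin: on its axis, under its neck (20 mm across, 8 mm high), 10 mm above the cover's underside at bolt_lift 0. The head above the neck is 26 by 26 mm and 26 mm tall, from 8 to 34 mm above the origin; an orange stripe on top runs from the middle to its +x side. z: out of the cover.
- bolt_grip (a point): Centre of the square head, 21 mm above the bolt's origin; x and y stand square to its flat sides, z up the axis. The orange mark is on the +x side.
- bolt_turn (a joint): Turn of the bolt about its axis, rad: grows clockwise seen from above (forward, screwing in); 0 when the bolt's x axis points as the cover's x, to the hinge. Starts between 0.9 and 1.4. It turns stiffly (0.03 N m) and stays where left (it may turn 0.2 as the cover shuts). The thread drop comes after turning backward 0.5 to 2.0 rad, not known beforehand.
- bolt_lift (a joint): How far the bolt stands out of the cover, m; a 2 to 3 N spring pushes it down to 0 while the cover is open. Cover shut: 0.016 to 0.0175 on top of the thread; turned back it climbs to 0.018, then drops 6 mm to 0.012 (a firm grip carries it: it falls when loosened). Then forward sinks it 6 mm a turn, under 1 mm of play. Turned farther back it climbs again and drops at each turn.
- spray_can: Blue spray can with a pale top, 52 mm across, 150 mm tall, standing loose; origin at the centre of its underside. To be left alone.
- socket: Dark steel impact socket, 34 mm across, 45 mm tall, standing loose; origin at the centre of its underside. To be left alone.
- weight_tray: Open red plastic tray, 90 by 120 by 30 mm, loose; origin at the centre of its underside. To be left alone.

How it is judged:
By the outcome, as a careful person would: the job done as asked, in the order asked, and still so for the second after the job is handed in, while the arm keeps its last pose, push and grip.
It also fails if it takes over 72 s, if anything falls off the work surface, if the arm or the gripper's body presses on something with over 40 N, if the wrist force passes 120 N, or if a joint passes its speed limit or range.

ROBOT

A 7-joint arm with a two-finger parallel gripper is mounted at the origin on the work surface. World frame = base frame: x ahead of the robot, y to its left, z up, the work surface at z = 0. Lengths are in m, angles in rad, forces in N, time in s.
With the tool pointing down it reaches from about 0.4 to 0.9 m from the base axis. Payload 5.6 kg.
Tool frame: the origin (TCP) lies midway between the tips of the shut fingers; the grasp point (between the pads) lies 19 mm behind it (robot.pinch_z is the distance from the TCP to the grasp point, in m); x points along the fingers, y is the direction in which the jaws open and shut, and the axes are right-handed (so a half turn about x gives the same grasp; the last joint's range is limited). The gripper opens to 92 mm and grips with 3 to 60 N. Pads are 20 mm wide; open, the fingers measure 128 mm over their backs; the gripper's body (75 mm by 189 mm) begins 69 mm behind the grasp point.
Start: joints at [-1.338, 0.468, -0.012, 1.603, 0.006, 1.071, -0.056], TCP at [0.177, 0.625, 0.192] pointing down, gripper open.
Joint ranges: [-2.53, 2.53], [-0.31, 2.02], [-1.57, 1.55], [0.28, 2.44], [-1.29, 4.43], [0.15, 1.84], [-2.92, 2.92]. Speed limits (rad/s): [2.57, 2.57, 3.14, 3.14, 3.14, 3.14, 3.14].

INTERFACE

Orientations are given as a unit quaternion [x, y, z, w].
In Python, from bench import robot, claw, optics, job gives the robot as it stands. The module is installed in compiled form; this text tells all that it offers. Calls block until the motion is done:
- robot.movep(position, orientation): joint-space move of the TCP to a pose.
- robot.line_to(position, rot=None, vel=0.15, f_stop=None): straight line of the TCP; rot=None keeps the orientation; vel is the mean speed in m/s. With f_stop (N) it stops when the force on the tool has changed by that much, and returns True; else False.
- robot.move_joints(angles): joint-space move.
- claw.move_gripper(opening, grasp_force=None): finger opening in m; grasp_force is the grip in N (None keeps the last); returns when the fingers have stopped.
- robot.hold(seconds).
- robot.ik(position, orientation): joint angles nearest the present ones, or None.
- robot.observe(): the state.
- optics.read_camera(name): name is "scene" or "top" or "wrist"; returns a dict with "img" (420x560x3 uint8, red, green, blue), "fov_y" (degrees; the focal length in pixels is half the picture's height over the tangent of half this angle, whatever the lens; pixels are square), "cx", "cy" (the principal point, pixels), "distortion" ([k1, k2, p1, p2, k3] as OpenCV has them; the pictures are not rectified), "R" (3x3) and "t" (3): a world point X has camera coordinates R X + t. Camera axes: x right, y down, z forward; pixel columns grow to the right and rows downward; lengths in m; the calibration is good to about 2 mm. A picture is of the moment at which its call begins. There is no depth.
A pose or a line that the arm cannot do raises robot.PlanningError and nothing moves.
- job.job_done(): hands the job in, once; it reports no verdict.
Trained networks look in the newest picture that a camera, given by its name, has taken for a name from the list of things; names that differ only in an ending like _2 or _b are one class to them, and where a whole thing is asked for, a point or a joint stands for the part that bears it (a point fixed in the world has none). Each returns a list of dicts, best first, with "conf" (0 to 1); they miss things now and then, are a little off and sometimes report something else, mostly with a low value. They report only what shows in the picture. A call takes as long as a camera call.
- optics.masks_of(camera, thing): "region" (420x560 bool, what is visible of it) and "bbox" ([left, top, right, bottom] in pixels, round what is visible of it).
- optics.mark_of(camera, thing): "at" ([column, row] in pixels: a listed point, or the origin of a listed thing).
The state is a dict: "time": time; "joint_positions": joint angles; "qvel": joint speeds; "tau": joint torques, N m; "position": TCP position; "tool_rot": TCP orientation; "ft_force": force on the tool from outside, world axes, zero at the start; "torque": the same for the moment, N m; "grip_width": finger opening in m.
Only numpy, scipy, OpenCV 4.12 (cv2) and the standard library are available. Lean on these libraries where they do the work, as an engineer would, in place of code of your own. Each camera call takes 0.05 s, during which the arm holds its last target. There are 200 camera calls.

## Working session

There is one attempt and no reset: what is moved stays moved. The work goes in short steps, each a Python script; the robot and the scene stay as the last script left them, time stands still between calls to the robot, and variables do not carry over. Pictures are saved under pics/ and viewed, about 8 in all and at most 12, crops included, and the job is handed in when it is done.

```bash
mkdir -p pics; python3 - <<'E'
from bench import robot, claw, optics, job
import cv2,numpy as np
ims=[]
for c in ["scene","top"]:
    d=optics.read_camera(c); cv2.imwrite(f"pics/{c}1.png",d["img"][...,::-1])
    print(c,d["fov_y"],d["cx"],d["cy"],d["distortion"],(-d["R"].T@d["t"]).round(3),d["R"].round(3).tolist())
    for n in ["case","cover_hinge","cover_pad","square_bolt","bolt_grip","spray_can","socket","weight_tray"]:
        print(n,[(np.round(m["at"],1).tolist(),round(m["conf"],2)) for m in optics.mark_of(c,n)][:4])
    ims.append(d["img"][...,::-1])
print(robot.observe(), robot.pinch_z)
E
```

```text
scene 53.3791268873833 280.86373123874023 214.0321500813866 [0.00710837 0.         0.         0.         0.        ] [0.422 0.58  0.827] [[-0.965, -0.262, -0.011], [-0.198, 0.755, -0.625], [0.172, -0.601, -0.781]]
case [([279.5, 256.9], 0.61)]
cover_hinge [([237.8, 223.8], 0.79)]
cover_pad [([274.1, 217.8], 0.96)]
square_bolt [([265.2, 194.0], 0.55)]
bolt_grip [([260.0, 192.1], 0.5)]
spray_can [([278.0, 180.0], 0.9)]
socket [([260.5, 345.7], 0.51)]
weight_tray [([311.4, 360.8], 0.97)]
top 54.37473999295491 278.4132218658424 210.04580768273712 [0.00326458 0.         0.         0.         0.        ] [0.453 0.028 0.899] [[0.021, -0.999, -0.024], [-0.991, -0.018, -0.136], [0.136, 0.027, -0.99]]
case [([273.1, 211.1], 0.88)]
cover_hinge [([267.8, 159.0], 0.97)]
cover_pad [([227.4, 196.9], 0.9)]
square_bolt [([270.1, 183.4], 0.59)]
bolt_grip [([267.2, 172.0], 0.81)]
spray_can [([377.4, 188.2], 0.71)]
socket []
weight_tray [([172.0, 271.5], 0.75)]
{'time': 0.9, 'joint_positions': array([-1.33800951,  0.46750614, -0.01158226,  1.60271165,  0.00596667,
        1.07136586, -0.05629542]), 'qvel': array([-3.23743302e-03, -1.30749814e-04, -2.44310578e-06,  1.08320487e-03,
        1.20738630e-04,  6.38990272e-05,  1.79172828e-03]), 'tau': array([-3.98243646e-04, -5.20405304e+01, -1.27625119e-02, -2.44051212e+01,
       -5.66715840e-02,  1.13251299e-02,  3.53162227e-05]), 'position': array([0.17704421, 0.62543667, 0.19218352]), 'tool_rot': array([ 0.09724592,  0.70038223, -0.09721638,  0.7003977 ]), 'ft_force': array([ 0.03903315,  0.07536967, -0.44387591]), 'torque': array([ 0.03202963, -0.01673977, -0.01732827]), 'grip_width': 0.09202677305659784} 0.0187
```

View pics/scene1.png

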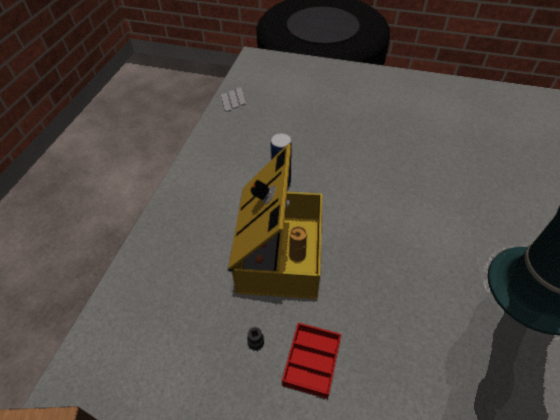

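View pics/top1.png

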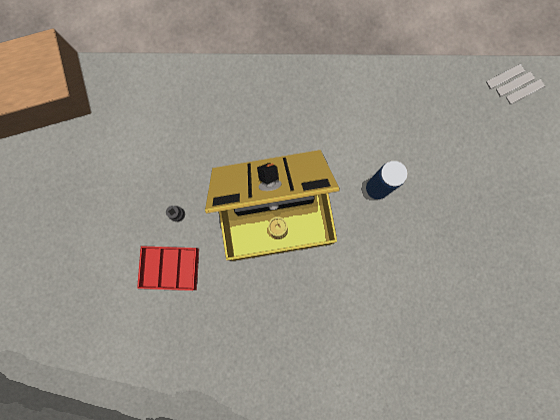

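```bash
cat > h.py <<'E'
import numpy as np, cv2, pickle, os
from scipy.optimize import least_squares
from scipy.spatial.transform import Rotation as Rn
from bench import robot, claw, optics, job
def proj(d,X):
    f=210/np.tan(np.radians(d["fov_y"])/2)
    K=np.array([[f,0,d["cx"]],[0,f,d["cy"]],[0,0,1]])
    return cv2.projectPoints(np.atleast_2d(X).astype(float),cv2.Rodrigues(d["R"])[0],np.array(d["t"],float),K,np.array(d["distortion"]))[0].reshape(-1,2)
def case_pt(p,X):            # p=(x,y,yaw,..) case frame -> world
    return np.array([p[0],p[1],0])+Rn.from_euler('z',p[2]).apply(X)
def cover_pt(p,th,X):        # cover frame (hinge origin) -> world; th lifts the front
    return case_pt(p,np.array([.09,0,.1])+Rn.from_euler('y',th).apply(X))
def tool(yaw,tilt=0.,jaw=0.):  # tool x down; tilt leans the body toward cover +x ; jaw= rotation about the tool axis
    # columns: x axis of tool = down
    base=np.array([[0,0,1],[0,1,0],[-1,0,0]]).astype(float)   # tool x=-z, y=+y, z=+x
    return (Rn.from_euler('z',yaw)*Rn.from_euler('y',tilt)*Rn.from_euler('z',jaw)*Rn.from_matrix(base)).as_quat()
E
python3 - <<'E'
from h import *
D={c:optics.read_camera(c) for c in["scene","top"]}
H=[0,0,0]
# camera, part, local pt, pixel, weight
O=[("top","v",[0,0,0],(267.8,159),1),("scene","v",[0,0,0],(237.8,223.8),.5),
("top","v",[-.158,.075,.01],(227.4,196.9),1),("scene","v",[-.158,.075,.01],(274.1,217.8),1),
("top","v",[-.13,0,.031],(267.2,172),1),("scene","v",[-.13,0,.031],(260,192.1),.7),
("top","v",[-.158,-.075,.01],(316,184.5),1),
("top","c",[-.09,.11,.1],(229.5,260),.7),("top","c",[-.09,-.11,.1],(335.5,241.5),.7),
("scene","c",[-.09,.11,.1],(320,272),.4),("scene","c",[-.09,-.11,.1],(323,194),.5),
("top","v",[-.18,.11,.004],(206,210),.7),("top","v",[-.18,-.11,.004],(339,190),.7)]
def W(p,k,X): return cover_pt(p,p[3],np.array(X)) if k=="v" else case_pt(p,np.array(X))
def res(p): return np.concatenate([w*(proj(D[c],W(p,k,X))[0]-px) for c,k,X,px,w in O])
s=least_squares(res,[.47,.03,.1,.9],loss="soft_l1")
p=s.x;print(p.round(4))
for c,k,X,px,w in O: print(c,k,X,(proj(D[c],W(p,k,X))[0]-px).round(1))
np.save("p.npy",p)
for th in(p[3],.6,.3,0):
  for tl in (th,.6*th,.3*th,0):
    for j in(0,np.pi/2,-np.pi/2,np.pi):
      P=cover_pt(p,th,np.array([-.158,.075,.02])); q=robot.ik(P,tool(p[2],tl,j))
      print(round(th,2),round(tl,2),round(j,2),P.round(3),None if q is None else np.round(q,2))
E
```

```text
[0.5746 0.0581 0.1713 0.918 ]
top v [0, 0, 0] [-0.3  1.2]
scene v [0, 0, 0] [0.5 1.3]
top v [-0.158, 0.075, 0.01] [-0.8  0.8]
scene v [-0.158, 0.075, 0.01] [-0.8 -0.3]
top v [-0.13, 0, 0.031] [1.4 0.5]
scene v [-0.13, 0, 0.031] [ 0.3 -2.9]
top v [-0.158, -0.075, 0.01] [-0.1 -0.5]
top c [-0.09, 0.11, 0.1] [-4.3 -2.3]
top c [-0.09, -0.11, 0.1] [ 1.4 -0.9]
scene c [-0.09, 0.11, 0.1] [-1.   3.1]
scene c [-0.09, -0.11, 0.1] [-0.6 -1.2]
top v [-0.18, 0.11, 0.004] [-0.6  0.5]
top v [-0.18, -0.11, 0.004] [ 0.7 -0.1]
0.92 0.92 0 [0.572 0.134 0.238] None
0.92 0.92 1.57 [0.572 0.134 0.238] None
0.92 0.92 -1.57 [0.572 0.134 0.238] None
0.92 0.92 3.14 [0.572 0.134 0.238] None
0.92 0.55 0 [0.572 0.134 0.238] [-0.34  0.69  0.15  1.26 -0.11  1.75  1.55]
0.92 0.55 1.57 [0.572 0.134 0.238] [ 0.11  0.79 -0.67  1.22  0.28  1.8   2.77]
0.92 0.55 -1.57 [0.572 0.134 0.238] [-0.45  0.7   0.34  1.27 -0.2   1.76  0.06]
0.92 0.55 3.14 [0.572 0.134 0.238] [-0.67  0.78  0.74  1.29 -0.39  1.8  -1.33]
0.92 0.28 0 [0.572 0.134 0.238] [-0.41  0.5   0.2   1.49 -0.11  1.44  1.55]
0.92 0.28 1.57 [0.572 0.134 0.238] [ 0
[... 3425 characters left out ...]
  0.34  0.49  2.03 -0.22  0.81  0.08]
0 0.0 3.14 [0.495 0.12  0.12 ] [-0.89  0.38  0.72  2.04 -0.34  0.83 -1.37]
0 0.0 0 [0.495 0.12  0.12 ] [-0.51  0.33  0.25  2.02 -0.11  0.81  1.54]
0 0.0 1.57 [0.495 0.12  0.12 ] [ 0.65  0.78 -1.32  1.95  0.85  1.13  2.28]
0 0.0 -1.57 [0.495 0.12  0.12 ] [-0.71  0.34  0.49  2.03 -0.22  0.81  0.08]
0 0.0 3.14 [0.495 0.12  0.12 ] [-0.89  0.38  0.72  2.04 -0.34  0.83 -1.37]
0 0 0 [0.495 0.12  0.12 ] [-0.51  0.33  0.25  2.02 -0.11  0.81  1.54]
0 0 1.57 [0.495 0.12  0.12 ] [ 0.65  0.78 -1.32  1.95  0.85  1.13  2.28]
0 0 -1.57 [0.495 0.12  0.12 ] [-0.71  0.34  0.49  2.03 -0.22  0.81  0.08]
0 0 3.14 [0.495 0.12  0.12 ] [-0.89  0.38  0.72  2.04 -0.34  0.83 -1.37]
```

```bash
python3 - <<'E'
from h import *
p=np.load("p.npy"); th0=p[3]
P=lambda th,off:cover_pt(p,th,np.array([-.158,.075,.01+off]))
T=lambda th:tool(p[2],min(th,.6))
claw.move_gripper(0.0,20)
a=robot.observe()
robot.movep([.4,.25,.36],tool(p[2],.3))
robot.movep(P(th0,.07),T(th0))
hit=robot.line_to(P(th0,-.008),vel=.05,f_stop=2.0)
o=robot.observe(); pos=o["position"]
loc=Rn.from_euler('y',-th0).apply(Rn.from_euler('z',-p[2]).apply(pos-[p[0],p[1],0])-[.09,0,.1])
print(hit,loc.round(4),o["ft_force"].round(1),o["time"])
for th in np.arange(th0-.1,0.06,-.12):
    robot.line_to(P(th,.0),rot=T(th),vel=.06)
    o=robot.observe();print(round(th,2),o["ft_force"].round(1),o["position"].round(3),round(o["time"],2))
hit=robot.line_to(P(0,-.012),rot=T(0),vel=.03,f_stop=14)
o=robot.observe();print(hit,P(0,0).round(4),o["ft_force"].round(1),o["position"].round(4),o["time"])
E
```

```text
Traceback (most recent call last):
bench.PlanningError: the arm cannot take that pose within its joint ranges
```

```bash
cat > close.py <<'E'
from h import *
p=np.load("p.npy"); th0=p[3]
P=lambda th,off:cover_pt(p,th,np.array([-.158,.075,.01+off]))
T=lambda th:tool(p[2],min(th,M))
print(robot.observe()["time"],robot.observe()["position"])
for M in(.5,.45,.4,.35):
    if all(robot.ik(P(t,o),T(t)) is not None for t,o in((th0,.05),(th0,0),(.6,0))): break
print("tilt",M)
robot.movep(P(th0,.05),T(th0))
hit=robot.line_to(P(th0,-.008),vel=.05,f_stop=2.0)
o=robot.observe(); pos=o["position"]
loc=Rn.from_euler('y',-th0).apply(Rn.from_euler('z',-p[2]).apply(pos-[p[0],p[1],0])-[.09,0,.1])
print(hit,loc.round(4),o["ft_force"].round(1),o["time"])
for th in np.arange(th0-.1,0.06,-.12):
    robot.line_to(P(th,.0),rot=T(th),vel=.06)
    o=robot.observe();print(round(th,2),o["ft_force"].round(1),o["position"].round(3),round(o["time"],2))
hit=robot.line_to(P(0,-.012),rot=T(0),vel=.03,f_stop=14)
o=robot.observe();print(hit,P(0,0).round(4),o["ft_force"].round(1),o["position"].round(4),o["time"])
E
python3 close.py
```

```text
4.075 [0.39947426 0.25085679 0.35963813]
tilt 0.5
False [-0.1579  0.075   0.0023] [ 0.7 -0.3  0. ] 6.3917
0.82 [ 0.5  0.4 -0.7] [0.551 0.13  0.222] 6.67
0.7 [-0.2  0.3  0.9] [0.538 0.128 0.209] 7.14
0.58 [1.  0.5 0.3] [0.525 0.126 0.194] 7.61
0.46 [0.2 0.6 0.9] [0.515 0.124 0.179] 8.07
0.34 [-0.6  0.5  0.1] [0.507 0.123 0.162] 8.54
0.22 [ 0.2 -0.2  1.2] [0.501 0.122 0.144] 9.01
0.1 [ 0.1  0.3 -0.2] [0.497 0.121 0.126] 9.47
False [0.4949 0.1204 0.11  ] [-1.3 -1.1  3.1] [0.4948 0.1203 0.098 ] 10.5417
```

```bash
python3 - <<'E'
from h import *
a=optics.read_camera("scene")["img"];b=optics.read_camera("top")["img"]
cv2.imwrite("pics/m2.png",np.hstack([a[80:380,150:500],b[80:380,120:470]])[...,::-1])
for c in("scene","top"):
  for n in ["cover_hinge","cover_pad","bolt_grip"]:
    print(c,n,[(np.round(m["at"],1).tolist(),round(m["conf"],2)) for m in optics.mark_of(c,n)][:3])
E
```

```text
scene cover_hinge [([240.6, 224.1], 0.86)]
scene cover_pad [([310.5, 255.5], 0.84)]
scene bolt_grip [([297.4, 216.7], 0.51)]
top cover_hinge [([269.3, 160.7], 0.87)]
top cover_pad []
top bolt_grip []
```

View pics/m2.png

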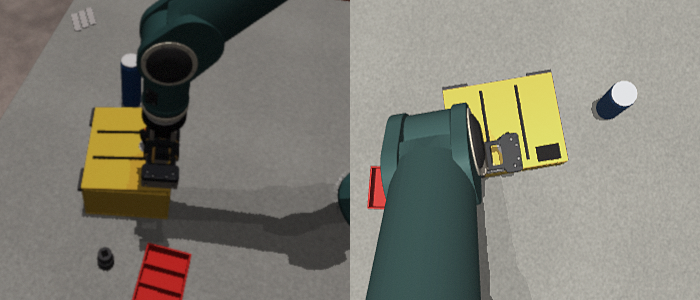

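```bash
python3 - <<'E'
from h import *
o=robot.observe();print(o["grip_width"],o["position"],o["ft_force"],o["torque"],o["time"],Rn.from_quat(o["tool_rot"]).as_matrix().round(3).tolist())
d=optics.read_camera("wrist");b=optics.read_camera("scene")["img"]
p=np.load("p.npy")
print(proj(d,cover_pt(p,0,np.array([[-.158,.075,.01],[-.13,0,.031],[-.18,0.11,.008],[-.18,-.11,.008]]))), proj(optics.read_camera("scene"),cover_pt(p,0,np.array([[-.158,.075,.01],[0,0,0.]]))))
cv2.imwrite("pics/m3.png",np.hstack([cv2.resize(d["img"],None,fx=.85,fy=.85),cv2.resize(b[200:320,220:340],(357,357))[:, :320]] if 0 else [d["img"][:400],np.zeros((400,0,3),np.uint8),cv2.resize(b[190:320,230:308],(240,400))])[...,::-1])
E
```

```text
0.00040760923728405815 [0.49477711 0.12029216 0.09796737] [-1.109556   -0.50897373  3.51468932] [-0.19165872  0.48480486 -0.04997969] 10.9417 [[-0.0, -0.17, 0.985], [-0.0, 0.985, 0.17], [-1.0, -0.0, -0.0]]
[[278.51100207 247.67441589]
 [157.36853812 302.22795942]
 [332.61644561 214.62460838]
 [  3.30185712 214.5339484 ]] [[309.02864091 256.81365006]
 [238.31995561 225.13570709]]
```

View pics/m3.png

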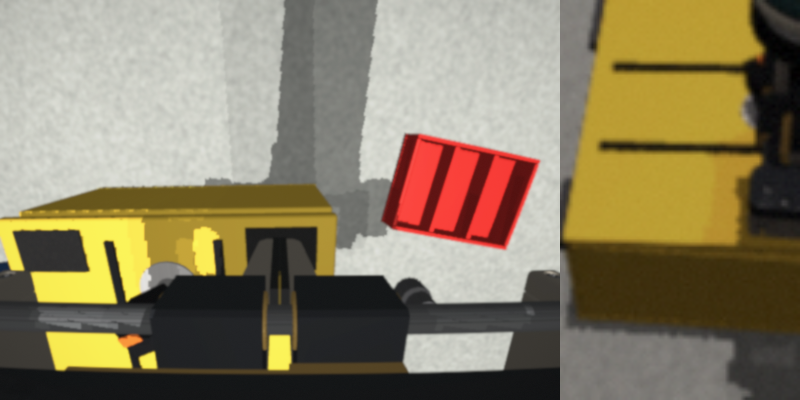

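```bash
python3 - <<'E'
from h import *
o=robot.observe();d=optics.read_camera("wrist")
print("tcp px",proj(d,o["position"]),proj(d,o["position"]+[0,0,.012]))
P=o["position"].copy()
for k in range(8):
    P[2]-=.002
    h=robot.line_to(P,vel=.02,f_stop=10); o=robot.observe(); print(h,o["position"].round(4),o["ft_force"].round(1),round(o["time"],2))
    if h or o["ft_force"][2]>13: break
for c in("scene","wrist"):
  d=optics.read_camera(c);p=np.load("p.npy")
  for n,X in(("cover_pad",[-.158,.075,.01]),("cover_hinge",[0,0,0])):
    print(c,n,[(np.round(m["at"],1).tolist(),round(m["conf"],2)) for m in optics.mark_of(c,n)][:3],[proj(d,cover_pt(p,t,np.array(X))).round(1).tolist() for t in(0,.05)])
E
```

```text
tcp px [[278.48705206 241.15995488]] [[278.44257849 247.51166525]]
False [0.4946 0.1203 0.0958] [-0.8 -0.9  1.3] 11.39
False [0.4949 0.1205 0.0938] [ 0.  -0.3 -0.6] 11.64
False [0.495  0.1205 0.0919] [-0.   0.7  1.1] 11.89
False [0.4948 0.1204 0.0899] [-0.8 -0.   1.2] 12.14
False [0.4947 0.1204 0.0885] [-3.5 -0.1  9.2] 12.39
False [0.4948 0.1205 0.0883] [-8.9 -2.9 25.6] 12.64
scene cover_pad [] [[[309.0, 256.8]], [[308.8, 254.7]]]
scene cover_hinge [([240.6, 224.4], 0.92), ([279.2, 181.5], 0.42)] [[[238.3, 225.1]], [[238.3, 225.1]]]
wrist cover_pad [([279.2, 246.1], 0.56)] [[[278.2, 253.3]], [[278.2, 259.5]]]
wrist cover_hinge [] [[[186.8, 427.4]], [[186.8, 427.4]]]
```

```bash
python3 - <<'E'
from h import *
p=np.load("p.npy")
o=robot.observe();P=o["position"].copy();P[2]=.24
robot.line_to(P,vel=.2)
o=robot.observe();T=o["position"];print(o["ft_force"],o["time"])
out=[]
d=optics.read_camera("scene");im=d["img"].copy()
a=proj(d,T)[0];b=proj(d,T+[0,0,.0215])[0];print(a,b)
u,v=a.astype(int);
c=im[v-70:v+70,u-60:u+60];c=cv2.resize(c,None,fx=4,fy=4,interpolation=cv2.INTER_CUBIC)
for q,col in((a,(255,0,0)),(b,(0,255,0))):
    cv2.circle(c,tuple(int(x) for x in (q-[u-60,v-70])*4+2),4,col,1)
cv2.imwrite("pics/m4.png",c[...,::-1])
for cam in("scene","top"):
  d=optics.read_camera(cam)
  for n,X in(("cover_pad",[-.158,.075,.01]),("cover_hinge",[0,0,0]),("bolt_grip",[-.13,0,.031+.017])):
    print(cam,n,[(np.round(m["at"],1).tolist(),round(m["conf"],2)) for m in optics.mark_of(cam,n)][:3],[proj(d,cover_pt(p,t,np.array(X))).round(1).tolist() for t in(0,.05)])
E
```

```text
[-0.29899798 -0.26088227  0.01506311] 13.8583
[312.51099481 217.67884405] [313.10860972 210.08349797]
scene cover_pad [([310.1, 257.1], 0.76)] [[[309.0, 256.8]], [[308.8, 254.7]]]
scene cover_hinge [([240.6, 219.8], 0.74), ([279.0, 257.4], 0.65)] [[[238.3, 225.1]], [[238.3, 225.1]]]
scene bolt_grip [([297.6, 215.5], 0.73)] [[[298.2, 215.4]], [[297.0, 213.4]]]
top cover_pad [([244.5, 246.4], 0.87)] [[[240.8, 243.5]], [[240.3, 242.9]]]
top cover_hinge [([267.4, 159.6], 0.68)] [[[267.5, 160.2]], [[267.5, 160.2]]]
top bolt_grip [] [[[276.5, 221.2]], [[276.1, 219.5]]]
```

View pics/m4.png

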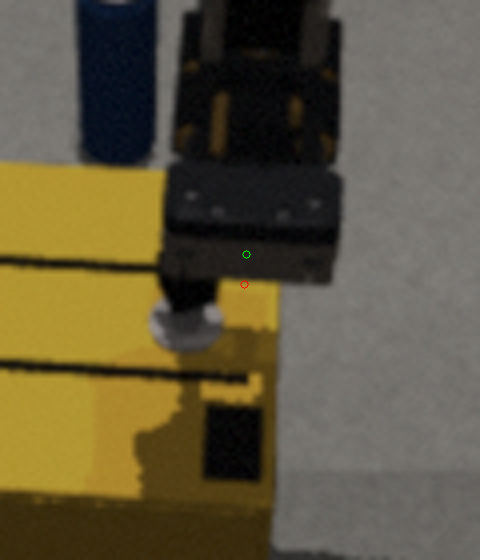

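```bash
python3 - <<'E'
from h import *
p=np.load("p.npy")
B=cover_pt(p,0,np.array([-.13,0,.031+.017]))
claw.move_gripper(.09,20)
robot.movep([B[0],B[1],.25],tool(p[2],0,-1.15))
robot.hold(.3)
o=robot.observe();T=o["position"];R=Rn.from_quat(o["tool_rot"]).as_matrix();print(o["joint_positions"].round(3),T,B,o["time"],o["grip_width"])
d=optics.read_camera("scene");im=d["img"];
pts=[T+R[:,1]*.046*s for s in(1,-1)]+[T]; px=proj(d,np.array(pts+[x+[0,0,.0215] for x in pts]))
u,v=px[2].astype(int);c=cv2.resize(im[v-50:v+50,u-50:u+50],(400,400),interpolation=cv2.INTER_CUBIC)
for i,q in enumerate(px): cv2.circle(c,tuple(int(x) for x in (q-[u-50,v-50])*4+2),4,(255,0,0) if i<3 else (0,255,0),1)
w=optics.read_camera("wrist");wi=w["img"].copy()
b=[(m["at"],m["conf"]) for m in optics.mark_of("wrist","bolt_grip")];print("wrist bolt",b,proj(w,B))
for m in optics.mark_of("scene","bolt_grip"):print("scene",m["at"],proj(d,B))
px=proj(w,np.array(pts+[B]))
print(px)
for q in px: cv2.circle(wi,tuple(int(x) for x in q),4,(255,0,0),1)
np.save("w.npy",w["img"])
cv2.imwrite("pics/m5.png",np.hstack([cv2.copyMakeBorder(c,0,20,0,0,0),wi])[:, :960][...,::-1][:, :])
i=cv2.imread("pics/m5.png");cv2.imwrite("pics/m5.png",cv2.resize(i,(800,350)))
E
```

```text
[-0.537  0.222  0.446  1.838 -0.107  1.106  0.54 ] [0.53510722 0.05153815 0.2499795 ] [0.53523283 0.0512443  0.148     ] 16.8667 0.09008999709871848
wrist bolt [([280.9, 208.5], 0.76), ([278.8, 197.4], 0.17)] [[279.25248039 207.3751489 ]]
scene [297.8, 216.2] [[298.1710072  215.43682756]]
[[345.18813085 241.26697592]
 [213.75202809 241.34021952]
 [279.48392958 241.36459868]
 [279.25248039 207.3751489 ]]
```

View pics/m5.png

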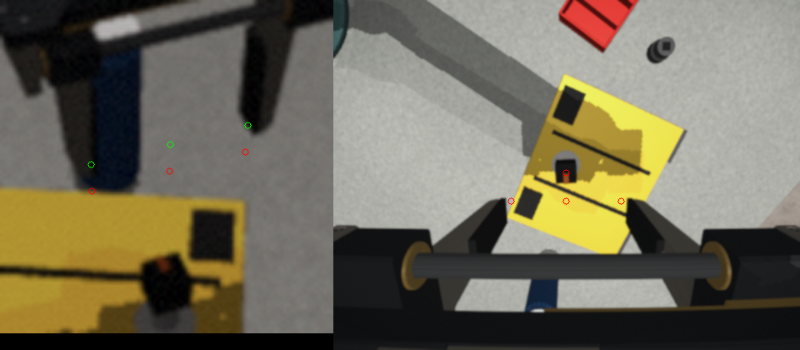

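```bash
python3 - <<'E'
from h import *
o=robot.observe();R=Rn.from_quat(o["tool_rot"]).as_matrix();P=o["position"]+R[:,1]*.0005;P[2]=.13
claw.move_gripper(.06)
robot.line_to(P,vel=.15,f_stop=5); P[2]=.108
print(robot.line_to(P,vel=.06,f_stop=5),robot.observe()["position"],robot.observe()["ft_force"])
claw.move_gripper(0,15);o=robot.observe();print("grip",o["grip_width"],o["ft_force"],o["torque"],o["time"])
w1=optics.read_camera("wrist")["img"]
t0=robot.observe()["time"];claw.move_gripper(.034);robot.hold(.1);print("open dt",robot.observe()["time"]-t0)
w2=optics.read_camera("wrist")["img"];s=optics.read_camera("scene")["img"]
np.save("w2.npy",w2)
cv2.imwrite("pics/m6.png",np.hstack([cv2.resize(x[170:330,200:360],(400,400)) for x in(w1,w2)])[...,::-1])
for w in(w1,w2):
    h=cv2.cvtColor(w,cv2.COLOR_RGB2HSV);m=(h[...,0]>2)&(h[...,0]<17)&(h[...,1]>150)&(h[...,2]>90);m[:180]=0;m[330:]=0;m[:,:230]=0;m[:,330:]=0
    r,c=np.nonzero(m);print(len(r),r.mean() if len(r) else 0,c.mean() if len(r) else 0)
E
```

```text
False [0.5354305  0.05145572 0.10764677] [-0.77828843  0.44541151 -0.37406842]
grip 0.025860909130648733 [-4.40776825 -0.47826469  3.09405188] [-0.4156418   0.89889876  0.00480148] 19.75
open dt 0.4250000000000007
252 282.48809523809524 279.23015873015873
248 282.4233870967742 276.72983870967744
```

View pics/m6.png

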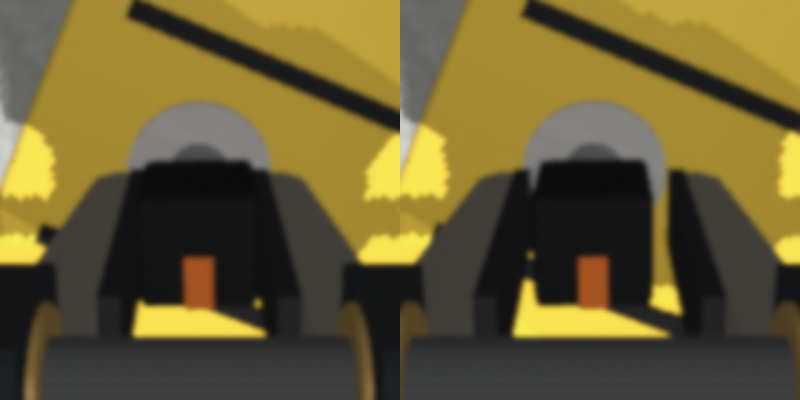

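```bash
cat >> h.py <<'E'
def orange():
    w=optics.read_camera("wrist")["img"]
    h=cv2.cvtColor(w,cv2.COLOR_RGB2HSV);m=(h[...,0]>2)&(h[...,0]<17)&(h[...,1]>150)&(h[...,2]>90);m[:180]=0;m[330:]=0;m[:,:230]=0;m[:,330:]=0
    r,c=np.nonzero(m)
    return (len(r),round(r.mean(),2),round(c.mean(),2),int(r.min()),int(r.max())) if len(r) else (0,0,0,0,0)
def turn(dq):
    q=robot.observe()["joint_positions"].copy();q[6]+=dq;robot.move_joints(q)
E
python3 - <<'E'
from h import *
o=robot.observe();R=Rn.from_quat(o["tool_rot"]).as_matrix();P=o["position"]-R[:,1]*.0015
robot.line_to(P,vel=.05)
ref=orange();print("ref",ref,robot.observe()["joint_positions"][6])
for k in range(8):
    claw.move_gripper(0,15)
    turn(.25 if k==0 else .13); f=robot.observe()["ft_force"]
    claw.move_gripper(.033);robot.hold(.1)
    o=robot.observe();a=orange();print(k,a,o["joint_positions"][6].round(3),f.round(1),round(o["time"],2),flush=True)
    if abs(a[1]-ref[1])>2.5 and k>0: break
E
```

```text
ref (250, np.float64(282.17), np.float64(280.31), 272, 292) 0.6310195991139765
0 (260, np.float64(283.35), np.float64(280.46), 273, 294) 0.881 [ 0.9  1.4 -0. ] 21.68
1 (265, np.float64(282.94), np.float64(279.91), 273, 294) 1.01 [1.1 1.9 0.9] 22.66
2 (256, np.float64(282.5), np.float64(280.0), 273, 292) 1.14 [ 0.7  2.2 -0.8] 23.64
3 (265, np.float64(282.86), np.float64(280.0), 273, 293) 1.27 [0.3 0.5 0.7] 24.62
4 (264, np.float64(282.82), np.float64(279.98), 273, 293) 1.4 [0.1 0.8 0.6] 25.61
5 (264, np.float64(282.82), np.float64(280.02), 273, 293) 1.53 [0.1 1.3 0.3] 26.59
6 (265, np.float64(282.86), np.float64(280.0), 273, 293) 1.66 [ 0.3  0.6 -0.3] 27.57
7 (252, np.float64(277.64), np.float64(280.0), 268, 287) 1.79 [ 2.3  1.5 -3.9] 28.56
```

```bash
cat >> h.py <<'E'
def yaw():
    y=Rn.from_quat(robot.observe()["tool_rot"]).as_matrix()[:,1]; return np.arctan2(y[1],y[0])
def wrap(a): return (a+np.pi)%(2*np.pi)-np.pi
def fwd(total,n):          # turn clockwise by total, sinking 6 mm a turn; returns the turn done
    done=0;y=yaw();X=robot.observe()["position"].copy();z0=X[2]
    for k in range(n):
        turn(-(total-done)/(n-k))
        X[2]=z0-.006*total*(k+1)/n/2/np.pi
        robot.line_to(X,vel=.03)
        y1=yaw();done-=wrap(y1-y);y=y1
        o=robot.observe();print(round(done,3),o["joint_positions"][6].round(3),o["ft_force"].round(1),o["torque"].round(2),o["grip_width"].round(4),o["position"].round(4),round(o["time"],2),flush=True)
    return done
E
python3 - <<'E'
from h import *
P=robot.observe()["position"].copy();P[2]=.104;robot.line_to(P,vel=.05,f_stop=6)
print(orange())
claw.move_gripper(0,12);print(robot.observe()["grip_width"],robot.observe()["time"])
done=fwd(4.35,6)
claw.move_gripper(.033);robot.hold(.1);print(orange(),robot.observe()["time"]);np.save("done.npy",done)
w=optics.read_camera("wrist")["img"];t=optics.read_camera("scene")["img"]
cv2.imwrite("pics/m7.png",np.hstack([cv2.resize(w[170:330,200:360],(400,400)),cv2.resize(t[150:290,220:360],(400,400))])[...,::-1])
E
```

```text
(257, np.float64(282.46), np.float64(279.98), 273, 292)
0.02588343409064637 29.175Traceback (most recent call last):
  File "<stdin>", line 5, in <module>
  File "h.py", line 34, in fwd
    o=robot.observe();print(round(done,3),o["joint_positions"][6].round(3),o["ft_force"].round(1),o["torque"].round(2),o["grip_width"].round(4),o["position"].round(4),round(o["time"],2),flush=True)
                                                                                                                       ^^^^^^^^^^^^^^^^^^^^^
AttributeError: 'float' object has no attribute 'round'
```

```bash
sed -i 's/o\["grip_width"\].round(4)/round(o["grip_width"],4)/' h.py
python3 - <<'E'
from h import *
q=robot.observe()["joint_positions"][6];d0=1.79-q;print("d0",d0)
done=d0+fwd(4.35-d0,5)
claw.move_gripper(.033);robot.hold(.1);print(orange(),robot.observe()["time"],done);np.save("done.npy",done)
w=optics.read_camera("wrist")["img"];t=optics.read_camera("scene")["img"]
cv2.imwrite("pics/m7.png",np.hstack([cv2.resize(w[170:330,200:360],(400,400)),cv2.resize(t[150:290,220:360],(400,400))])[...,::-1])
E
```

```text
d0 0.7202883016994537
0.724 0.347 [-3.1 -6.3 -0.4] [-1.36  0.74 -0.06] 0.0256 [0.5343 0.051  0.1026] 31.12
1.448 -0.377 [-7.6 -3.9  2.1] [-1.27  1.79  0.03] 0.0258 [0.5331 0.051  0.1017] 32.1
2.172 -1.101 [-11.7  -2.8   2.9] [-0.56  2.51  0.01] 0.026 [0.5323 0.0519 0.1009] 33.08
2.897 -1.826 [-10.3   2.    2.8] [ 0.47  2.57 -0.01] 0.0256 [0.5323 0.0529 0.1002] 34.05
3.626 -2.552 [-8.7  5.3  0.8] [1.34 1.99 0.05] 0.0262 [0.5328 0.0536 0.0996] 35.04
(253, np.float64(289.33), np.float64(282.6), 279, 300) 35.5083 4.34663847813071
```

View pics/m7.png

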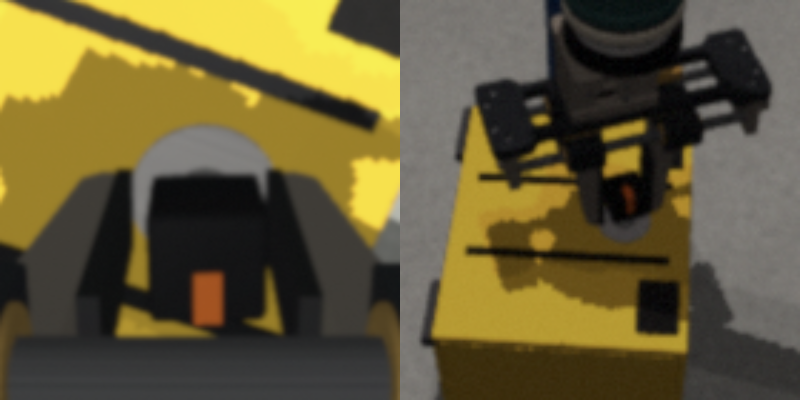

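```bash
python3 - <<'E'
from h import *
done=float(np.load("done.npy"))
P1=np.array([.5342,.0506]);o=robot.observe();P2=o["position"][:2];a2=yaw();a1=a2+done
u=lambda a:np.array([np.cos(a),np.sin(a)])
s=.6e-3
A=np.array([u(a1),u(a2)]);b=np.array([u(a1)@P1+s*(280-279.3),u(a2)@P2+s*(282.6-279.3)])
C=np.linalg.solve(A,b);p=np.load("p.npy")
print(P2,np.degrees([a1,a2]),"C",C,cover_pt(p,0,np.array([-.13,0,0])),o["ft_force"],o["time"])
z=Rn.from_quat(o["tool_rot"]).as_matrix()[:,2]; print("offset along tool z now",(C-P2)@z[:2])
P=o["position"].copy();P[:2]=P2+np.clip(C-P2,-.004,.004)
robot.line_to(P,vel=.05,f_stop=6);print(orange(),robot.observe()["ft_force"].round(1))
claw.move_gripper(.06);y0=yaw()
turn(np.pi);print("turned",wrap(yaw()-y0),robot.observe()["position"])
claw.move_gripper(.034);robot.hold(.1)
w=optics.read_camera("wrist")["img"];cv2.imwrite("pics/m8.png",cv2.resize(w[170:330,200:360],(400,400))[...,::-1])
print(robot.observe()["time"],robot.observe()["ft_force"].round(1))
E
```

```text
[0.53564853 0.05155131] [  99.98320442 -149.06083545] C [0.53370672 0.05093963] [0.53523283 0.0512443  0.1       ] [-0.38625675 -0.72638282 -0.18576708] 35.6083
offset along tool z now 0.00047336382033883156
(256, np.float64(288.34), np.float64(278.44), 278, 299) [-0.4 -0.1  0. ]
turned 3.1412741192624924 [0.5336929  0.05095424 0.09998143]
39.8333 [-0.7  0.2  0.9]
```

View pics/m8.png

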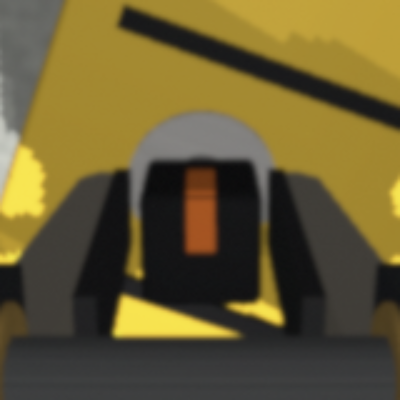

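```bash
python3 - <<'E'
from h import *
claw.move_gripper(0,15);print(robot.observe()["grip_width"],robot.observe()["ft_force"].round(1))
done=float(np.load("done.npy"));d=fwd(6.348-done,3);print("total",done+d)
robot.hold(.3);print(orange(),robot.observe()["ft_force"].round(1),robot.observe()["time"])
p=np.load("p.npy");d=optics.read_camera("scene")
for n in("bolt_grip","cover_pad"): print(n,[(m["at"],m["conf"]) for m in optics.mark_of("scene",n)])
for l in(.012,.006): print(l,proj(d,cover_pt(p,0,np.array([-.13,0,.031+l]))))
w=optics.read_camera("wrist")["img"];t=optics.read_camera("top")["img"]
cv2.imwrite("pics/m9.png",np.hstack([cv2.resize(w[170:330,200:360],(400,400)),cv2.resize(d["img"][100:380,180:460],(400,400))])[...,::-1])
E
```

```text
0.025974812093857835 [ 1.4  1.  -0. ]
0.667 -0.078 [-4.8 -1.3  2.5] [-0.19  1.09  0.04] 0.0258 [0.5333 0.051  0.0994] 41.05
1.331 -0.742 [-8.7  0.7  5.2] [ 0.04  1.87 -0.03] 0.0257 [0.5322 0.0514 0.0987] 41.98
1.997 -1.406 [-10.    4.3   4.8] [ 0.68  2.23 -0.  ] 0.0259 [0.5317 0.0524 0.098 ] 42.92
total 6.343197729114978
(381, np.float64(256.24), np.float64(278.59), 239, 272) [-9.8  3.9  5.5] 43.2667
bolt_grip []
cover_pad [([313.2, 260.4], 0.83)]
0.012 [[298.11865513 216.92912929]]
0.006 [[298.05645277 218.70233193]]
```

View pics/m9.png

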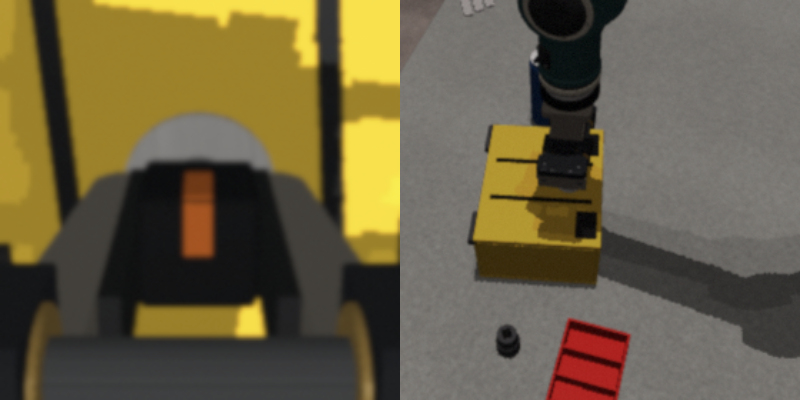

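```bash
python3 -c "
from h import *
job.job_done();o=robot.observe();print(o['time'],o['grip_width'],o['ft_force'])"
```

```text
the job is handed in; nothing more can be done
the job is handed in; nothing more can be done
```

I handed the job in at about 43 s of robot time. The cover is shut, the bolt is started in its thread and turned forward one full turn, and the fingers still grip its head.

- **Cover:** I pressed it down slowly on the +y pad until it met a hard stop at about 26 N. Pictures taken after that agree with a fully shut cover.
- **Finding the thread:** I turned the bolt backward in steps of 0.13 rad, loosening the grip after each one. The head fell about 5 px in the wrist picture, roughly 6 mm, after about 1.1 rad. The drop angle is known to about ±0.07 rad.
- **Forward turn:** I turned it clockwise 6.34 rad in total, with one regrasp after 4.35 rad. That is one turn from the estimated drop point. The last readings showed a grip width of 25.9 mm, and the tool was pressing lightly down.
- **Other objects:** I did not touch the can, socket or tray. The last picture shows the socket and tray in place, with the can partly hidden behind the arm.

These checks disagreed or failed:
- **Tool height:** the cover stopped the fingers about 21 mm lower than the reported tool height implied. I allowed for this when gripping the bolt.
- **Bolt centring:** my estimate of the bolt's axis was 1–2 mm off, so the arm pulled sideways with about 10 N while turning.
- **Final bolt height:** the last scene check could not see the bolt head under the gripper. Its final height is therefore inferred from the turn angle and an earlier wrist picture.
- **After hand-in:** a state reading after handing in was refused.

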